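# Check the spring return of both corners of a mirror mount

## Task

Check the two spring corners of the mirror mount on the bench. With a fingertip press the brass pad of the left corner (left as the robot sees it) down until the pointer of the dial beside it stands at that dial's red mark, hold it there for about a second without pressing on past the mark, and let it spring all the way back; then do the same with the right corner and its own dial. Only press: keep off the mirror, do not pick up or shift the mount, and leave the tools and parts lying round it where they are.

Things in the scene. Friction and masses are not known exactly. Their poses are not given: they have to be found in the camera images.
- mount: mirror mount: grey base (140 x 168 mm, 2 kg, loose on the bench), blue three-cornered tilt plate (top at z 62 mm) on a ball at the far corner and a spring at each near corner, round mirror in the middle, a dial (68 mm across, facing the robot and up, top at z 57 mm) outside each near corner. Origin on the bench under the middle, x towards the ball, away from the robot, y left. Dials reach y +-157 mm.
- mirror: the round mirror in its black ring (59 mm across, its face 6 mm above the blue tilt plate, 68 mm above the bench, lower than the brass pads); origin at the centre of its underside. Not to be touched.
- left_pad_top (a point): top centre of the brass press pad (domed, 23 mm across, 10 mm high) on the near left corner of the tilt plate, 72 mm above the bench at rest; in the mount's frame at x -35, y +58 mm. It goes down with the corner. Spring: about 3 N to start, then 0.5 N per mm, 6 to 10 N at the red mark
- right_pad_top (a point): top centre of the brass press pad (domed, 23 mm across, 10 mm high) on the near right corner of the tilt plate, 72 mm above the bench at rest; in the mount's frame at x -35, y -58 mm. It goes down with the corner. Spring: about 3 N to start, then 0.5 N per mm, 6 to 10 N at the red mark
- left_pointer (a joint): reading of the left dial's black pointer, rad: 0 at rest, growing clockwise as the left corner is pressed, about 0.12 rad per mm that the left pad goes down (one scale division is 0.25 rad, about 2 mm of travel)
- right_pointer (a joint): the same for the right dial and the right pad
- left_mark (a joint): where the red mark on the left dial's rim is set, rad, on the same scale and from the same zero as the left pointer (0.7 to 1.5, which is 5.8 to 12.4 mm of press): the pointer stands at the mark when both values are equal
- right_mark (a joint): the same for the right dial
- left_tip (a point): tip of the left dial's pointer, 24.5 mm from the dial's centre
- right_tip (a point): tip of the right dial's pointer, 24.5 mm from the dial's centre
- left_red (a point): point on the left dial that the pointer's tip covers when the pointer stands exactly at the red mark; the mark itself is a red tab 4 mm wide on the rim just outside it. Axes: x radially outwards, y anticlockwise along the scale (towards zero), z out of the face
- right_red (a point): the same for the right dial
- wrench: combination wrench, 170 mm long, lying loose on the bench to the left of the mount; a bystander. Origin at the centre of its underside
- bolt: bolt standing on its head, 50 mm high, loose on the bench behind the left dial; a bystander. Origin at its foot
- ball_bearing: steel ball bearing, 52 mm across, 15 mm high, loose on the bench behind the right dial; a bystander. Origin at the centre of its underside

How it is judged:
By the outcome, as a careful person would: the job done as asked, in the order asked, and still so for the second after the job is handed in, with the robot touching nothing.
It also fails if it takes over 48 s, if anything falls off the work surface, if the arm or the gripper's body presses on something with over 40 N, if the wrist force passes 120 N, or if a joint passes its speed limit or range.

## Robot

A 7-joint arm with a two-finger parallel gripper is mounted at the origin on a cart in front of the work surface, level with it; the furniture and walls round the work are solid. World frame = base frame: x ahead of the robot, y to its left, z up, the work surface at z = 0. Lengths are in m, angles in degrees, forces in N, time in s.
With the tool pointing down it reaches from about 0.425 to 0.875 m from the base axis. Payload 4.7 kg.
Tool frame: the origin (TCP) lies midway between the tips of the shut fingers; the grasp point (between the pads) lies 19 mm behind it; z points along the fingers, y is the line along which they close (so a half turn about z gives the same grasp; the last joint's range is limited). The gripper opens to 87 mm and grips with 3 to 60 N. Pads are 19 mm wide; open, the fingers measure 117 mm over their backs; the gripper's body (75 mm by 190 mm) begins 51 mm behind the grasp point.
Start: joints at [-73.447, 18.392, -4.016, 83.108, 1.295, 78.541, -3.26], TCP at [0.176, 0.626, 0.223] pointing down, gripper open.
Joint ranges: [-163.93, 163.93], [-17.29, 119.83], [-79.2, 71.16], [3.27, 140.29], [-89.18, 269.18], [5.43, 117.66], [-154.24, 154.24]. Speed limits (degrees/s): [147.25, 147.25, 180, 180, 180, 180, 180].

## Interface

Orientations are given as [roll, pitch, yaw] about the fixed x, y, z axes, in that order (R = Rz(yaw) Ry(pitch) Rx(roll)).
In Python, from cell import env, viewer, boxes_of, masks_of gives the robot as it stands. The module is installed in compiled form; this text tells all that it offers.
- The arm moves only by the tool apply_moves, never from a script. Its argument "moves" is a list of rows, each a list of 7 numbers: the shift along the tool's x, y, z scaled (see below), then the turn, a rotation vector about the tool's x, y, z scaled (see below), then the opening, from 0 (shut) to 1 (fully open). A call has 1 to 20 rows; each row is the pose to reach, as a shift and turn from the pose commanded when the call began, along the tool's axes at that moment; what a row does not reach only later rows make up. The controller multiplies each number of a shift by 0.2 m and each number of a turn by 1.5 rad. A row lasts 1/10 s, in which the tool goes at most 50 mm and 8.59 degrees, less where a joint would pass 70% of its speed; a pose out of reach is approached as far as the arm can. A call with a number of a shift or a turn outside -1 to 1 is refused whole. A call with a gripper value outside its range is refused whole. The fingers move at their own pace and stop on an object; "grip_force" is the grip in N (left out, the last holds). Time passes only in rows, so rows that repeat a pose let the fingers close. It gives the time, the measured TCP pose, the force, the opening and the grip force at its end, in the units of the state.
- env.get_obs(): the state, without advancing time (a new reading comes with each control period).
- viewer.read_camera(name): name is "scene" or "top" or "wrist"; returns the picture (420x560x3 uint8, red, green, blue); there is no depth.
- viewer.get_calibration(name): a dict with "fov_y" (degrees; the focal length in pixels is half the picture's height over the tangent of half this angle, whatever the lens; pixels are square), "cx", "cy" (the principal point, pixels), "position" and "orientation" of the camera in the world. Camera axes: x right, y up, looking along -z (the intrinsics and any distortion apply to the point x, -y, -z); pixel columns grow to the right and rows downward; lengths in m; the calibration is good to about 2 mm. The wrist camera is an equidistant fisheye: a pixel r from the principal point sees the ray r / f radians off the axis. A picture is of the moment at which its call begins: read the wrist's pose just before it. get_calibration takes no time and is no camera call; for the wrist camera it gives the pose at the moment of the call.
- env.sign_off(): hands the job in; it is judged then, once.
Trained networks look in the newest picture that a camera, given by its name, has taken for a name from the list of things; names that differ only in an ending like _2 or _b are one class to them, and where a whole thing is asked for, a point or a joint stands for the part that bears it (a point fixed in the world has none). Each returns a list of dicts, best first, with "conf" (0 to 1); they miss things now and then, are a little off and sometimes report something else, mostly with a low value. They report only what shows in the picture. A call takes as long as a camera call.
- boxes_of(camera, target): "location" ([column, row] in pixels, amid what is visible of it).
- masks_of(camera, target): "pixels" (420x560 bool, what is visible of it) and "location" ([column, row] in pixels, amid what is visible of it).
The state is a dict: "time_s": time; "qpos": joint angles; "joint_velocities": joint speeds; "effort": joint torques, N m; "tool_pos": TCP position; "tool_rot": TCP orientation; "force": force on the tool from outside, world axes, zero at the start; "wrist_torque": the same for the moment, N m; "grip_width": finger opening in m; "grasp_force": force on a finger pad.
Only numpy, scipy, OpenCV 4.12 (cv2) and the standard library are available. Lean on these libraries where they do the work, as an engineer would, in place of code of your own. Each camera call takes 0.05 s, during which the arm holds its last target. There are 200 camera calls.

## Working session

There is one attempt and no reset: what is moved stays moved. The work goes in short steps, Python scripts to look and compute and a tool call to move; the robot and the scene stay as the last step left them, time stands still between calls to the robot, and variables do not carry over. Pictures are saved under pics/ and viewed, at most 10 in all, crops included, and the job is handed in when it is done.

Besides the shell and the picture viewer there is one more tool, called as name(argument=value, ...) on one line, values as JSON. apply_moves: Moves the arm, as the interface text tells. Shifts and turns lie within -1 to 1; 1 stands for 0.2 m of shift or 1.5 rad of turn. Its arguments: {"type":"object","properties":{"moves":{"type":"array","items":{"type":"array","items":{"type":"number","minimum":-1,"maximum":1}}},"grip_force":{"type":"number"}},"required":["moves"]}

```bash
mkdir -p pics; cat > h.py <<'E'
from cell import env, viewer, boxes_of, masks_of
import numpy as np, cv2
from scipy.spatial.transform import Rotation as R
def ray(cam,px,c=None):
    c=c or viewer.get_calibration(cam)
    f=210/np.tan(np.radians(c["fov_y"])/2)
    u,v=(px[0]-c["cx"])/f,(px[1]-c["cy"])/f
    if cam=="wrist":
        t=np.hypot(u,v); s=np.sin(t)/max(t,1e-9); d=np.array([u*s,-v*s,-np.cos(t)])
    else: d=np.array([u,-v,-1.])
    o=np.array(c["orientation"])
    M=o if o.shape==(3,3) else R.from_euler('xyz',o,degrees=True).as_matrix()
    return np.array(c["position"]),M@d/np.linalg.norm(d)
def at_z(cam,px,z,c=None):
    p,d=ray(cam,px,c); return p+d*(z-p[2])/d[2]
def project(cam,P,c=None):
    c=c or viewer.get_calibration(cam)
    f=210/np.tan(np.radians(c["fov_y"])/2)
    q=R.from_euler('xyz',c["orientation"],degrees=True).as_matrix().T@(np.array(P)-c["position"])
    x,y,z=q[0],-q[1],-q[2]
    if cam=="wrist":
        r=np.hypot(x,y); t=np.arctan2(r,z); return np.array([c["cx"]+f*t*x/r,c["cy"]+f*t*y/r])
    return np.array([c["cx"]+f*x/z,c["cy"]+f*y/z])
def snap(cam,n):
    im=viewer.read_camera(cam); cv2.imwrite(f"pics/{n}.png",im[:,:,::-1]); return im
E
python3 - <<'E'
from h import *
a=snap("scene","s0");b=snap("top","t0")
cv2.imwrite("pics/both.png",cv2.resize(np.vstack([a,b]),(400,600))[:,:,::-1])
for c in("scene","top","wrist"):print(viewer.get_calibration(c))
for c in ("scene","top"):
  for t in ("left_pad_top","right_pad_top","left_tip","right_tip","left_red","right_red"):
    z=.072 if "pad" in t else .04
    print(c,t,[(r["location"],round(r["conf"],2),at_z(c,r["location"],z).round(4)) for r in boxes_of(c,t)[:2]])
print(env.get_obs())
E
```

```text
{'fov_y': 50.725488545928364, 'cx': 280.0365179848084, 'cy': 204.8050323546351, 'position': array([ 0.12638685, -0.22404929,  0.67896919]), 'orientation': array([ 44.71202067,   0.5447452 , -40.27055279])}
{'fov_y': 50.65471999992434, 'cx': 275.0058763777127, 'cy': 202.16431421632427, 'position': array([0.41846427, 0.22814581, 0.99286729]), 'orientation': array([  7.20141397,   0.71497966, -90.51902613])}
{'fov_y': 65.70646984690485, 'cx': 284.9894899821954, 'cy': 208.49576425156587, 'position': array([0.10962458, 0.64471955, 0.38298331]), 'orientation': array([-14.79664606,   0.10276362,  74.31861981])}
scene left_pad_top []
scene right_pad_top [([314.2, 236.6], 0.86, array([0.5049, 0.1366, 0.072 ]))]
scene left_tip []
scene right_tip [([309.9, 231.8], 0.55, array([0.5269, 0.1698, 0.04  ]))]
scene left_red []
scene right_red [([315.5, 249.9], 0.36, array([0.5046, 0.1307, 0.04  ]))]
top left_pad_top []
top right_pad_top [([314.1, 217.3], 0.68, array([0.5023, 0.1575, 0.072 ]))]
top left_tip []
top right_tip []
top left_red []
top right_red []
{'time_s': 0.7, 'qpos': array([-73.44849323,  18.39236129,  -4.01674596,  83.1065095 ,
         1.29547958,  78.54002354,  -3.26117941]), 'joint_velocities': array([ 0.04066736, -0.04525871,  0.12183056,  0.00765804, -0.00245586,
        0.06821264,  0.02523661]), 'effort': array([-1.07800361e-04, -4.90930402e+01, -4.02975418e-01, -3.12710094e+01,
       -6.38965820e-02,  3.34101683e-02,  2.19012111e-05]), 'tool_pos': array([0.17640004, 0.62564215, 0.22259079]), 'tool_rot': array([1.79993735e+02, 2.88486519e-03, 1.64256795e+02]), 'force': array([ 0.64910871,  0.22346151, -0.54533657]), 'wrist_torque': array([-0.01446302, -0.04556587,  0.01102838]), 'grasp_force': 0.0, 'grip_width': 0.08716397745663916}
```

View pics/t0.png

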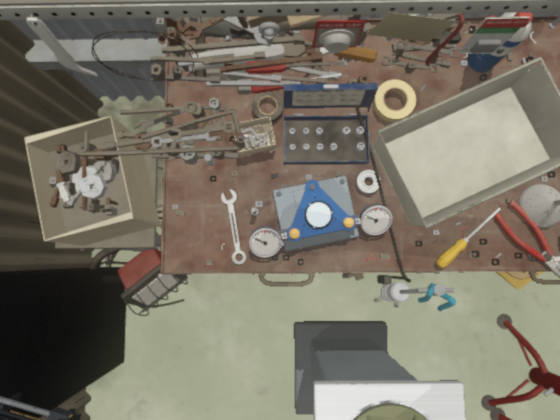

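View pics/s0.png

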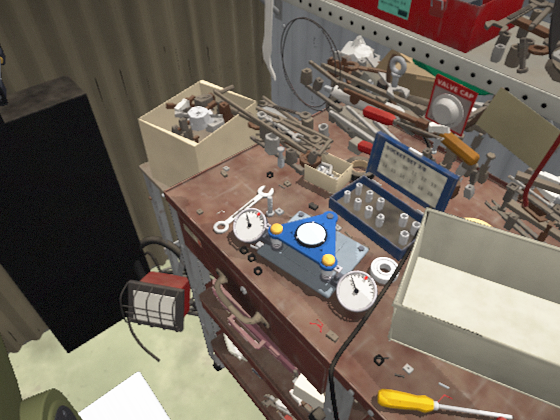

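The top view shows the mount, with the left pad near (294,233), the right pad near (349,222), and the dials at (265,243) and (376,220). In the scene view the pads are at about (277,229) and (328,261). The network's single pad hits fall between the two pads, so I'll locate the pads by colour instead.

```bash
python3 - <<'E'
from h import *
def orange(im,box):
    x0,y0,x1,y1=box; h=cv2.cvtColor(im[y0:y1,x0:x1],cv2.COLOR_RGB2HSV)
    m=((h[...,0]>10)&(h[...,0]<30)&(h[...,1]>130)&(h[...,2]>120)).astype(np.uint8)
    v,u=np.nonzero(m); return np.array([u.mean()+x0,v.mean()+y0]),len(u)
t=cv2.imread("pics/t0.png")[:,:,::-1].copy(); s=cv2.imread("pics/s0.png")[:,:,::-1].copy()
L={}
for n,cam,im,b in(("L","top",t,(282,222,304,244)),("R","top",t,(338,212,360,234)),("L","scene",s,(266,219,288,241)),("R","scene",s,(317,250,339,272))):
    p,k=orange(im,b); L[n+cam]=ray(cam,p); print(n,cam,p,k,at_z(cam,p,.069))
P={}
for n in "LR":
    A=np.zeros((3,3));b=np.zeros(3)
    for c in("top","scene"):
        o,d=L[n+c];M=np.eye(3)-np.outer(d,d);A+=M;b+=M@o
    P[n]=np.linalg.solve(A,b); print(n,P[n])
d=P["L"]-P["R"];print("dist",np.linalg.norm(d),"yaw",np.degrees(np.arctan2(-d[0],d[1])))
print("box corners",[at_z("top",p,.1).round(2) for p in((25,135),(135,235),(130,120),(90,265),(150,320))])
print(project("top",env.get_obs()["tool_pos"]))
E
```

```text
L top [nan nan] 0 [nan nan nan]
R top [nan nan] 0 [nan nan nan]
L scene [275.99009901 228.23762376] 101 [0.4674309  0.19901495 0.069     ]
R scene [327.85321101 259.89908257] 109 [0.48833839 0.08470471 0.069     ]
L [nan nan nan]
R [nan nan nan]
dist nan yaw nan
box corners [array([0.68, 0.76, 0.1 ]), array([0.47, 0.52, 0.1 ]), array([0.71, 0.54, 0.1 ]), array([0.41, 0.61, 0.1 ]), array([0.3 , 0.49, 0.1 ])]
[ 43.21887007 407.05096896]<stdin>:5: RuntimeWarning: Mean of empty slice.
  ret = ret.dtype.type(ret / rcount)
```

apply_moves(moves=[[-0.2, -0.17, 0, 0, 0, 0, 0], [-0.4, -0.33, 0, 0, 0, 0, 0], [-0.6, -0.5, 0, 0, 0, 0, 0], [-0.8, -0.67, 0, 0, 0, 0, 0], [-0.95, -0.8, 0, 0, 0, 0, 0], [-0.99, -0.83, 0, 0, 0, 0, 0], [-0.99, -0.83, 0, 0, 0, 0, 0]], grip_force=20)

```text
time_s: 1.4
tool_pos: [0.3237, 0.4105, 0.2231]
tool_rot: [179.9, 0.0, 164.0]
force: [-0.4, 0.6, -0.8]
grip_width: 0.039
grasp_force: 0.0
```

apply_moves(moves=[[-0.2, -0.17, 0, 0, 0, -0.07, 0], [-0.4, -0.33, 0, 0, 0, -0.14, 0], [-0.6, -0.5, 0, 0, 0, -0.2, 0], [-0.8, -0.67, 0.15, 0, 0, -0.26, 0], [-0.95, -0.8, 0.3, 0, 0, -0.304, 0], [-0.99, -0.83, 0.4, 0, 0, -0.304, 0], [-0.99, -0.83, 0.4, 0, 0, -0.304, 0], [-0.99, -0.83, 0.4, 0, 0, -0.304, 0]])

```text
time_s: 2.2
tool_pos: [0.4667, 0.2007, 0.1423]
tool_rot: [180.0, -0.1, -169.5]
force: [-0.9, 0.5, 0.7]
grip_width: -0.0
grasp_force: 0.0
```

```bash
python3 - <<'E'
from h import *
o=env.get_obs();print(o["time_s"],o["tool_pos"],o["tool_rot"],o["force"],o["grip_width"])
c=viewer.get_calibration("wrist");im=snap("wrist","w0");print(c)
h=cv2.cvtColor(im,cv2.COLOR_RGB2HSV)
m=((h[...,0]>10)&(h[...,0]<30)&(h[...,1]>130)&(h[...,2]>110)).astype(np.uint8)
n,_,st,ce=cv2.connectedComponentsWithStats(m)
for i in range(1,n):
    if st[i,4]>60: print(st[i],ce[i],at_z("wrist",ce[i],.068,c))
for t in ("left_tip","left_red","right_tip","right_red"):
    print(t,[(r["location"],round(r["conf"],2)) for r in boxes_of("wrist",t)[:2]])
E
```

```text
2.2 [0.46673203 0.20070802 0.14227647] [ 1.79970621e+02 -6.72056481e-02 -1.69514243e+02] [-0.89864897  0.46952559  0.70977468] -1.1487609140737275e-05
{'fov_y': 65.70646984690485, 'cx': 284.9894899821954, 'cy': 208.49576425156587, 'position': array([0.39876961, 0.18855414, 0.30377292]), 'orientation': array([-1.47171660e+01, -3.86849112e-03,  1.00548375e+02])}
[  0  43  15  43 443] [ 5.58465011 67.1241535 ] [ 0.37117969 -0.08823822  0.068     ]
[ 39  70  28  16 191] [53.34031414 77.9947644 ] [ 0.38207229 -0.01709519  0.068     ]
[  0  93  28  47 664] [ 11.7003012  111.05572289] [ 0.4136136  -0.06974227  0.068     ]
[130 207  26  27 235] [145.91489362 216.74042553] [0.48688229 0.09112567 0.068     ]
[270 206  29  28 275] [284.72363636 216.34909091] [0.46570945 0.20083132 0.068     ]
[265 253   6  54 219] [267.10045662 280.45205479] [0.5216097  0.19669013 0.068     ]
[300 253   6  54 195] [302.6974359  280.79487179] [0.51663476 0.22513015 0.068     ]
[ 98 309  77  11 387] [127.8372093  315.06718346] [0.58848755 0.07366758 0.068     ]
[298 312 116  18 970] [355.01030928 319.55876289] [0.54735302 0.27865942 0.068     ]
[198 319  91  10 522] [234.90229885 323.20881226] [0.56959863 0.17584093 0.068     ]
[393 412  42   8 175] [417.06285714 416.74857143] [0.68194264 0.40057152 0.068     ]
left_tip [([361.1, 204.7], 0.59)]
left_red []
right_tip [([218.4, 221.7], 0.23)]
right_red []
```

View pics/w0.png

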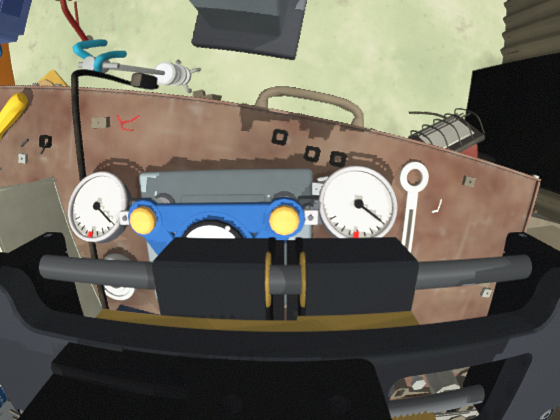

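The wrist view shows both dials. The left dial is at (357,203) with its red mark at (356,235), and the right dial is at (98,206) with its mark at (90,235). The tool is over the left pad, so I'll descend to just above it and write a dial reader.

apply_moves(moves=[[0, 0, 0.12, 0, 0, 0, 0], [0, 0, 0.24, 0, 0, 0, 0], [0, 0, 0.31, 0, 0, 0, 0], [0, 0, 0.31, 0, 0, 0, 0]])

```text
time_s: 2.85
tool_pos: [0.466, 0.1986, 0.0791]
tool_rot: [-179.9, -0.2, -169.6]
force: [0.6, -0.3, -0.1]
grip_width: 0.0003
grasp_force: 0.0
```

```bash
cat > dial.py <<'E'
from h import *
# dial centre in world (approx), used as a seed
def read(im,seed,name=None,S=300):
    h=cv2.cvtColor(im,cv2.COLOR_RGB2HSV)
    w=((h[...,1]<60)&(h[...,2]>170)).astype(np.uint8)
    n,lab,st,ce=cv2.connectedComponentsWithStats(w)
    ok=[i for i in range(1,n) if 1500<st[i,4]<20000]
    i=min(ok,key=lambda i:np.hypot(*(ce[i]-seed)))
    cnt=cv2.findContours((lab==i).astype(np.uint8),cv2.RETR_EXTERNAL,cv2.CHAIN_APPROX_NONE)[0]
    hull=cv2.convexHull(max(cnt,key=len))
    m=np.zeros(w.shape,np.uint8);cv2.fillPoly(m,[hull],1)
    (cx,cy),(a,b),th=cv2.fitEllipse(cv2.findContours(m,cv2.RETR_EXTERNAL,cv2.CHAIN_APPROX_NONE)[0][0])
    # affine: ellipse -> circle radius S/2.6, keeping directions
    Q=R.from_euler('z',th,degrees=True).as_matrix()[:2,:2]
    A=Q@np.diag([S/1.3/a,S/1.3/b])@Q.T
    M=np.c_[A,np.array([S/2,S/2])-A@[cx,cy]]
    o=cv2.warpAffine(im,M,(S,S),flags=cv2.INTER_CUBIC)
    if name: cv2.imwrite(f"pics/{name}.png",cv2.resize(o,(600,600))[:,:,::-1] if S<600 else o[:,:,::-1])
    hh=cv2.cvtColor(o,cv2.COLOR_RGB2HSV).astype(float)
    v,u=np.mgrid[:S,:S];x,y=u-S/2,v-S/2;r=np.hypot(x,y)/(S/2.6);t=np.arctan2(y,x)
    red=((hh[...,0]<8)|(hh[...,0]>172))&(hh[...,1]>140)&(hh[...,2]>100)&(r>.6)&(r<1.1)
    rt=np.angle(np.exp(1j*t[red]).mean())
    dark=np.clip(110-hh[...,2],0,None)*((r>.25)&(r<.62))*(hh[...,1]<150)
    pt=np.angle((dark*np.exp(1j*t)).sum())
    return dict(c=(round(cx,1),round(cy,1)),ax=(round(a,1),round(b,1)),red=round(rt,3),ptr=round(pt,3),to_go=round((rt-pt+np.pi)%(2*np.pi)-np.pi,3),rr=round(r[red].mean(),2),nr=int(red.sum()))
E
python3 - <<'E'
from dial import *
o=env.get_obs();print(o["time_s"],o["tool_pos"],o["force"])
w0=cv2.imread("pics/w0.png")[:,:,::-1].copy()
print(read(w0,(357,203)),read(w0,(98,206)))
im=snap("wrist","w1")
a=read(im,(380,205),"dL");print(a)
d=cv2.imread("pics/dL.png");cv2.imwrite("pics/v1.png",np.hstack([cv2.resize(im[:,:,::-1],(480,360)),cv2.resize(d,(320,360))]))
E
```

```text
2.85 [0.4660146  0.19860966 0.07911579] [ 0.6114309  -0.30586841 -0.07602153]
{'c': (355.5, 202.3), 'ax': (71.2, 86.2), 'red': np.float64(1.619), 'ptr': np.float64(0.655), 'to_go': np.float64(0.964), 'rr': np.float64(0.89), 'nr': 279} {'c': (97.8, 207.3), 'ax': (60.6, 69.6), 'red': np.float64(1.86), 'ptr': np.float64(0.792), 'to_go': np.float64(1.069), 'rr': np.float64(0.79), 'nr': 278}
{'c': (381.6, 218.9), 'ax': (73.1, 103.2), 'red': np.float64(nan), 'ptr': np.float64(1.535), 'to_go': np.float64(nan), 'rr': np.float64(nan), 'nr': 0}dial.py:22: RuntimeWarning: Mean of empty slice.
  rt=np.angle(np.exp(1j*t[red]).mean())
  ret = ret.dtype.type(ret / rcount)
dial.py:25: RuntimeWarning: Mean of empty slice.
  return dict(c=(round(cx,1),round(cy,1)),ax=(round(a,1),round(b,1)),red=round(rt,3),ptr=round(pt,3),to_go=round((rt-pt+np.pi)%(2*np.pi)-np.pi,3),rr=round(r[red].mean(),2),nr=int(red.sum()))
```

View pics/v1.png

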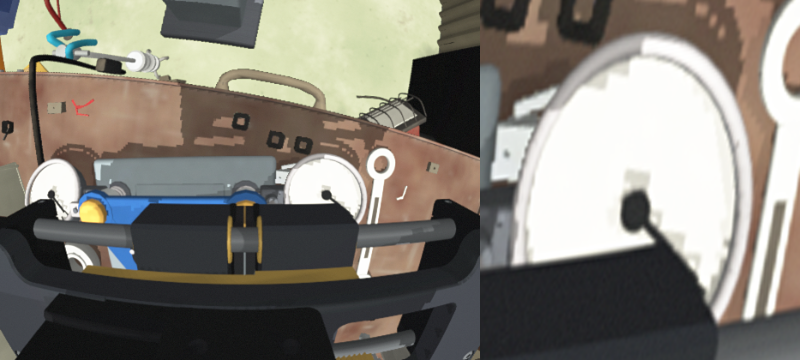

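At the low height the gripper body hides the dials, so I'll turn the camera toward the left-front for the left dial.

apply_moves(moves=[[0, 0, -0.04, 0, 0, 0.09, 0], [0, 0, -0.04, 0, 0, 0.18, 0], [0, 0, -0.04, 0, 0, 0.27, 0], [0, 0, -0.04, 0, 0, 0.36, 0], [0, 0, -0.04, 0, 0, 0.45, 0], [0, 0, -0.04, 0, 0, 0.54, 0], [0, 0, -0.03, 0, 0, 0.63, 0], [0, 0, -0.02, 0, 0, 0.645, 0], [0, 0, -0.01, 0, 0, 0.645, 0], [0, 0, -0.01, 0, 0, 0.645, 0]])

```text
time_s: 3.9
tool_pos: [0.4676, 0.1988, 0.0828]
tool_rot: [180.0, 0.0, 135.1]
force: [-0.2, 0.9, -0.0]
grip_width: 0.0008
grasp_force: 0.0
```

```bash
python3 - <<'E'
from dial import *
o=env.get_obs();print(o["time_s"],o["tool_pos"],o["tool_rot"],o["force"],o["qpos"])
# predicted dial centre from w0 view
C=np.array([.467,.200,.04])+R.from_euler('z',10.4,degrees=True).apply([-.01,.065,0])
im=snap("wrist","w2");s=project("wrist",C);print(s)
try: print(read(im,s,"dL2"))
except Exception as e: print(e)
d=cv2.imread("pics/dL2.png");cv2.imwrite("pics/v2.png",np.hstack([cv2.resize(im[:,:,::-1],(480,360)),cv2.resize(d,(320,320))[:,:] if False else cv2.copyMakeBorder(cv2.resize(d,(320,320)),20,20,0,0,0)]))
print("box",[at_z("top",p,.1).round(3) for p in((376,150),(413,225),(425,228))])
E
```

```text
3.9 [0.46755684 0.19877341 0.08278094] [1.79979714e+02 1.55657519e-03 1.35083448e+02] [-0.21926845  0.89852504 -0.0196402 ] [-46.55047887   8.05519433  22.04961451 113.24992171  -3.51383963
  59.30489381  22.17995273]
[330.79500556 139.78137238]
{'c': (338.2, 147.5), 'ax': (98.7, 107.5), 'red': np.float64(0.789), 'ptr': np.float64(-0.348), 'to_go': np.float64(1.136), 'rr': np.float64(0.81), 'nr': 256}
box [array([0.637, 0.03 , 0.1  ]), array([ 0.482, -0.038,  0.1  ]), array([ 0.476, -0.062,  0.1  ])]
```

View pics/v2.png

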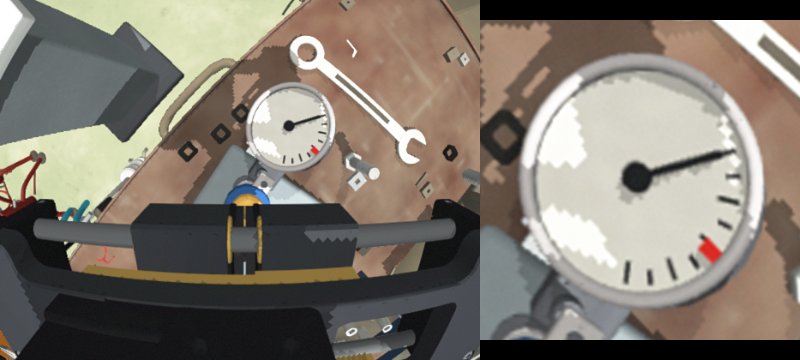

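The left dial is fully visible at (338,147), with the pointer at rest and the mark about 1.03 rad ahead. I'll refine the reader so it measures from the hub, and press partway.

apply_moves(moves=[[0, 0, 0.03, 0, 0, 0, 0], [0, 0, 0.05, 0, 0, 0, 0], [0, 0, 0.06, 0, 0, 0, 0], [0, 0, 0.07, 0, 0, 0, 0], [0, 0, 0.075, 0, 0, 0, 0], [0, 0, 0.075, 0, 0, 0, 0], [0, 0, 0.075, 0, 0, 0, 0]])

```text
time_s: 4.65
tool_pos: [0.4671, 0.1989, 0.0677]
tool_rot: [-180.0, -0.0, 135.0]
force: [-3.5, 1.2, 5.5]
grip_width: 0.0003
grasp_force: 2.4
```

```bash
python3 - <<'E'
s=open("dial.py").read()
s=s.replace("(h[...,1]<60)&(h[...,2]>170)","(h[...,1]<60)&(h[...,2]>135)")
s=s.replace("""    red=((""","""    k=((hh[...,2]<90)&(r<.35)).astype(np.uint8)
    k=cv2.morphologyEx(k,cv2.MORPH_OPEN,cv2.getStructuringElement(cv2.MORPH_ELLIPSE,(21,21)))
    hv,hu=np.nonzero(k);hx,hy=hu.mean(),hv.mean()
    x,y=u-hx,v-hy;r=np.hypot(x,y)/(S/2.6);t=np.arctan2(y,x)
    red=((""").replace("return dict(","return dict(hub=(round(hx,1),round(hy,1)),")
open("dial.py","w").write(s)
E
python3 - <<'E'
from dial import *
o=env.get_obs();print(o["time_s"],o["tool_pos"],o["force"])
w=cv2.imread("pics/w2.png")[:,:,::-1].copy();print(read(w,(338,147),"a"))
im=snap("wrist","w3");print(read(im,(338,147),"b"))
cv2.imwrite("pics/v3.png",np.hstack([cv2.resize(cv2.imread(f"pics/{k}.png"),(400,400)) for k in "ab"]))
E
```

```text
4.65 [0.46707837 0.19892395 0.06769876] [-3.49171123  1.17549468  5.53639354]
{'hub': (np.float64(nan), np.float64(nan)), 'c': (335.7, 169.2), 'ax': (110.1, 151.9), 'red': np.float64(nan), 'ptr': np.float64(nan), 'to_go': np.float64(nan), 'rr': np.float64(nan), 'nr': 0}
{'hub': (np.float64(149.5), np.float64(125.0)), 'c': (340.9, 165.1), 'ax': (110.8, 150.1), 'red': np.float64(0.641), 'ptr': np.float64(0.45), 'to_go': np.float64(0.192), 'rr': np.float64(0.75), 'nr': 195}dial.py:23: RuntimeWarning: Mean of empty slice.
  hv,hu=np.nonzero(k);hx,hy=hu.mean(),hv.mean()
  ret = ret.dtype.type(ret / rcount)
dial.py:26: RuntimeWarning: Mean of empty slice.
  rt=np.angle(np.exp(1j*t[red]).mean())
dial.py:29: RuntimeWarning: Mean of empty slice.
  return dict(hub=(round(hx,1),round(hy,1)),c=(round(cx,1),round(cy,1)),ax=(round(a,1),round(b,1)),red=round(rt,3),ptr=round(pt,3),to_go=round((rt-pt+np.pi)%(2*np.pi)-np.pi,3),rr=round(r[red].mean(),2),nr=int(red.sum()))
```

View pics/v3.png

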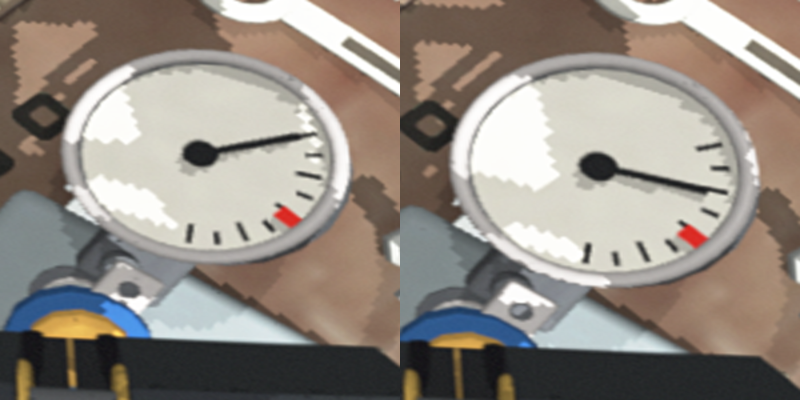

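The pointer reads 0.5 and the mark sits near 1.0. I'll fix the reader's segmentation and press about 3 mm further.

apply_moves(moves=[[0, 0, 0.005, 0, 0, 0, 0], [0, 0, 0.01, 0, 0, 0, 0], [0, 0, 0.015, 0, 0, 0, 0], [0, 0, 0.015, 0, 0, 0, 0], [0, 0, 0.015, 0, 0, 0, 0]])

```text
time_s: 5.2
tool_pos: [0.4672, 0.1991, 0.0649]
tool_rot: [180.0, -0.0, 135.0]
force: [-4.5, 1.4, 6.3]
grip_width: 0.0004
grasp_force: 3.1
```

```bash
python3 - <<'E'
s=open("dial.py").read()
s=s.replace("    n,lab,st","    K=lambda n:cv2.getStructuringElement(cv2.MORPH_ELLIPSE,(n,n))\n    w=cv2.morphologyEx(cv2.morphologyEx(w,cv2.MORPH_CLOSE,K(13)),cv2.MORPH_OPEN,K(41))\n    n,lab,st")
open("dial.py","w").write(s)
E
python3 - <<'E'
from dial import *
o=env.get_obs();print(o["time_s"],o["tool_pos"],o["force"])
for k in("w2","w3"):
    w=cv2.imread(f"pics/{k}.png")[:,:,::-1].copy();print(read(w,(338,147),"a"))
im=snap("wrist","w4");print(read(im,(338,147),"b"))
cv2.imwrite("pics/v4.png",np.hstack([cv2.resize(cv2.imread(f"pics/{k}.png"),(400,400)) for k in "ab"]))
E
```

```text
5.2 [0.46724926 0.19911723 0.06486316] [-4.49157061  1.38110248  6.33048782]
{'hub': (np.float64(147.0), np.float64(144.4)), 'c': (338.0, 149.0), 'ax': (100.6, 111.0), 'red': np.float64(0.75), 'ptr': np.float64(-0.249), 'to_go': np.float64(0.999), 'rr': np.float64(0.83), 'nr': 247}
{'hub': (np.float64(146.4), np.float64(144.8)), 'c': (342.7, 151.4), 'ax': (109.3, 117.9), 'red': np.float64(0.757), 'ptr': np.float64(0.254), 'to_go': np.float64(0.503), 'rr': np.float64(0.83), 'nr': 253}
{'hub': (np.float64(146.8), np.float64(143.9)), 'c': (342.7, 152.2), 'ax': (110.2, 121.4), 'red': np.float64(0.752), 'ptr': np.float64(0.588), 'to_go': np.float64(0.164), 'rr': np.float64(0.83), 'nr': 261}
```

View pics/v4.png

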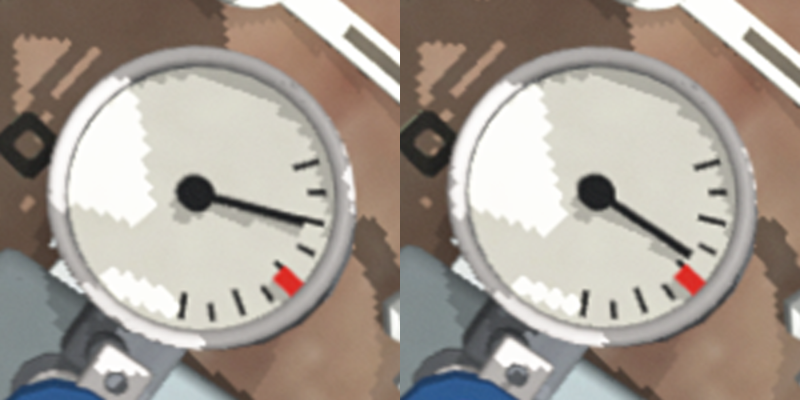

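apply_moves(moves=[[0.002, -0.002, 0.004, 0, 0, 0, 0], [0.002, -0.002, 0.0065, 0, 0, 0, 0], [0.002, -0.002, 0.0065, 0, 0, 0, 0]])

```text
time_s: 5.55
tool_pos: [0.4671, 0.1992, 0.0637]
tool_rot: [179.9, -0.0, 135.0]
force: [-3.3, 1.0, 6.5]
grip_width: 0.0008
grasp_force: 3.3
```

```bash
python3 - <<'E'
from dial import *
o=env.get_obs();print(o["time_s"],o["tool_pos"],o["force"])
im=snap("wrist","w5");print(read(im,(342,152),"b"))
im=snap("wrist","w5");print(read(im,(342,152),"b"))
E
```

```text
5.55 [0.46710569 0.19922042 0.06374902] [-3.26063529  1.03996294  6.49379334]
{'hub': (np.float64(147.2), np.float64(144.5)), 'c': (343.0, 152.4), 'ax': (110.8, 121.7), 'red': np.float64(0.754), 'ptr': np.float64(0.716), 'to_go': np.float64(0.038), 'rr': np.float64(0.83), 'nr': 256}
{'hub': (np.float64(147.0), np.float64(144.1)), 'c': (343.0, 152.4), 'ax': (110.8, 121.7), 'red': np.float64(0.756), 'ptr': np.float64(0.716), 'to_go': np.float64(0.04), 'rr': np.float64(0.83), 'nr': 252}
```

apply_moves(moves=[[0, 0, 0.0016, 0, 0, 0, 0], [0, 0, 0.0016, 0, 0, 0, 0], [0, 0, 0.0016, 0, 0, 0, 0]])

```text
time_s: 5.95
tool_pos: [0.4671, 0.1993, 0.0635]
tool_rot: [179.9, -0.0, 135.0]
force: [-2.8, 0.6, 5.8]
grip_width: -0.0
grasp_force: 3.3
```

```bash
python3 - <<'E'
from dial import *
o=env.get_obs();print(o["time_s"],o["tool_pos"],o["force"])
im=snap("wrist","w6");print(read(im,(342,152),"b"))
E
```

```text
5.95 [0.46708718 0.19927915 0.06351139] [-2.80235865  0.58339456  5.81685943]
{'hub': (np.float64(147.0), np.float64(144.1)), 'c': (343.1, 152.5), 'ax': (111.0, 121.6), 'red': np.float64(0.757), 'ptr': np.float64(0.75), 'to_go': np.float64(0.007), 'rr': np.float64(0.83), 'nr': 260}
```

View pics/b.png

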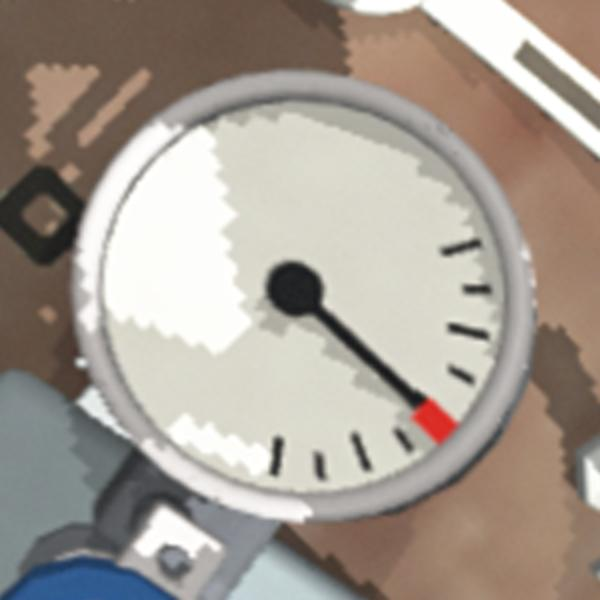

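The pointer is at the mark: its tip at (420,400) points into the red tab at (437,420). I'll hold it there for a second.

apply_moves(moves=[[0, 0, 0.0003, 0, 0, 0, 0], [0, 0, 0.0003, 0, 0, 0, 0], [0, 0, 0.0003, 0, 0, 0, 0], [0, 0, 0.0003, 0, 0, 0, 0], [0, 0, 0.0003, 0, 0, 0, 0], [0, 0, 0.0003, 0, 0, 0, 0], [0, 0, 0.0003, 0, 0, 0, 0], [0, 0, 0.0003, 0, 0, 0, 0], [0, 0, 0.0003, 0, 0, 0, 0], [0, 0, 0.0003, 0, 0, 0, 0]])

```text
time_s: 7.0
tool_pos: [0.4671, 0.1993, 0.0635]
tool_rot: [179.9, -0.0, 135.0]
force: [-4.1, 1.9, 7.3]
grip_width: 0.0003
grasp_force: 3.3
```

```bash
python3 - <<'E'
from dial import *
o=env.get_obs();print(o["time_s"],o["tool_pos"],o["force"])
im=snap("wrist","w7");print(read(im,(342,152),"b"))
E
```

```text
7.0 [0.46712331 0.19925945 0.06347925] [-4.07718584  1.88331642  7.30600213]
{'hub': (np.float64(146.9), np.float64(144.1)), 'c': (343.1, 152.5), 'ax': (111.2, 121.6), 'red': np.float64(0.755), 'ptr': np.float64(0.753), 'to_go': np.float64(0.002), 'rr': np.float64(0.83), 'nr': 260}
```

apply_moves(moves=[[0, 0, -0.02, 0, 0, 0, 0], [0, 0, -0.05, 0, 0, 0, 0], [0, 0, -0.09, 0, 0, 0, 0], [0, 0, -0.2, 0, 0, 0, 0], [0, 0, -0.35, 0, 0, 0, 0], [0, 0, -0.35, 0, 0, 0, 0], [0, 0, -0.35, 0, 0, 0, 0]])

```text
time_s: 7.75
tool_pos: [0.4675, 0.1985, 0.1335]
tool_rot: [179.9, 0.0, 134.9]
force: [-0.1, 0.7, 0.1]
grip_width: 0.0006
grasp_force: 0.0
```

```bash
python3 - <<'E'
from dial import *
o=env.get_obs();print(o["time_s"],o["tool_pos"],o["tool_rot"],o["force"],o["qpos"])
C=np.array([.467,.200,.04])+R.from_euler('z',10.4,degrees=True).apply([-.01,.065,0])
c=viewer.get_calibration("wrist");im=snap("wrist","w8");print(read(im,project("wrist",C,c),"b"))
h=cv2.cvtColor(im,cv2.COLOR_RGB2HSV)
m=((h[...,0]>10)&(h[...,0]<30)&(h[...,1]>110)&(h[...,2]>110)).astype(np.uint8)
n,_,st,ce=cv2.connectedComponentsWithStats(m)
for i in range(1,n):
    b=st[i,:2]+st[i,2:4]/2-.5
    if st[i,4]>60 and st[i,1]<300: print(st[i],b,at_z("wrist",b,.067,c))
E
```

```text
7.75 [0.46746062 0.19854333 0.13346601] [1.79906600e+02 3.40425343e-02 1.34933796e+02] [-0.10329512  0.69274096  0.14053707] [-47.11662856   4.59881632  22.16426339 110.39675381  -1.90845826
  65.25558434  20.71304204]
{'hub': (np.float64(146.5), np.float64(144.5)), 'c': (327.5, 143.8), 'ax': (80.6, 89.3), 'red': np.float64(0.739), 'ptr': np.float64(-0.266), 'to_go': np.float64(1.005), 'rr': np.float64(0.82), 'nr': 261}
[273 205  30  30 698] [287.5 219.5] [0.46835753 0.2010918  0.067     ]
[265 253   5  54 216] [267.  279.5] [0.49187038 0.15504799 0.067     ]
[300 253   6  54 203] [302.5 279.5] [0.51155101 0.17468932 0.067     ]
```

The left pointer read 0.002 rad short of the mark through the hold and is back at rest. Before turning for the right corner, I'll check how high the grey box's rim is.

```bash
python3 - <<'E'
from h import *
for pt,ps in(((378,150),(428,210)),((413,225),(394,305))):
    A=np.zeros((3,3));b=np.zeros(3)
    for c,p in(("top",pt),("scene",ps)):
        o,d=ray(c,p);M=np.eye(3)-np.outer(d,d);A+=M;b+=M@o
    x=np.linalg.solve(A,b);print(x,project("top",x),project("scene",x))
t=cv2.imread("pics/t0.png")[100:300,240:460];s=cv2.imread("pics/s0.png")[180:380,300:520]
cv2.imwrite("pics/box.png",cv2.resize(np.hstack([t,s]),(800,364),interpolation=cv2.INTER_CUBIC))
E
```

```text
[0.63821697 0.02337433 0.1365443 ] [383.27016749 144.93384652] [419.3766987  211.17911056]
[ 0.48829551 -0.04771296  0.08569311] [415.38555652 222.50993111] [389.386556   305.45046499]
```

View pics/box.png

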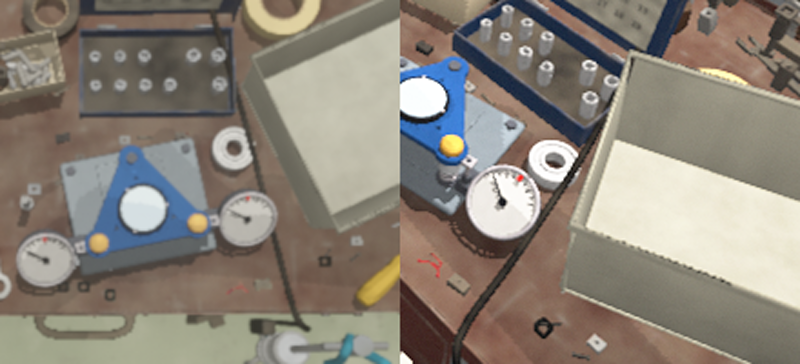

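The crop shows the box's far-left rim corner at top-view pixel (380,128) and its near-left rim corner at about (424,222).

```bash
python3 - <<'E'
from h import *
for pt,ps in(((380.5,128),(425,210)),((424,222),(395,306)),((420,228),(391,340))):
    A=np.zeros((3,3));b=np.zeros(3)
    for c,p in(("top",pt),("scene",ps)):
        o,d=ray(c,p);M=np.eye(3)-np.outer(d,d);A+=M;b+=M@o
    x=np.linalg.solve(A,b);print(x,project("top",x),project("scene",x))
E
```

```text
[0.67505569 0.02627396 0.11388933] [378.56213772 130.08778911] [428.24044461 209.35637719]
[ 0.48663433 -0.05918242  0.10033765] [423.35742555 222.69569933] [396.269938   305.84008335]
[ 0.47933184 -0.07381632  0.02602634] [419.36853608 228.70331062] [392.29155154 339.85484681]
```

Margins are fine. I'll move over the right pad and turn the camera to the right-front.

apply_moves(moves=[[-0.15, -0.1, 0, 0, 0, -0.09, 0], [-0.3, -0.2, 0, 0, 0, -0.18, 0], [-0.42, -0.29, 0, 0, 0, -0.27, 0], [-0.474, -0.325, 0, 0, 0, -0.36, 0], [-0.474, -0.325, 0, 0, 0, -0.45, 0], [-0.474, -0.325, 0, 0, 0, -0.54, 0], [-0.474, -0.325, 0, 0, 0, -0.63, 0], [-0.474, -0.325, 0, 0, 0, -0.64, 0], [-0.474, -0.325, 0, 0, 0, -0.64, 0]])

```text
time_s: 8.7
tool_pos: [0.4873, 0.0853, 0.132]
tool_rot: [-180.0, -0.1, -170.2]
force: [0.1, 0.8, 0.8]
grip_width: 0.0005
grasp_force: 0.0
```

apply_moves(moves=[[0, 0, 0, 0, 0, -0.09, 0], [0, 0, 0, 0, 0, -0.18, 0], [0, 0, 0, 0, 0, -0.27, 0], [0, 0, 0, 0, 0, -0.36, 0], [0, 0, 0, 0, 0, -0.45, 0], [0, 0, 0, 0, 0, -0.52, 0], [0, 0, 0, 0, 0, -0.52, 0], [0, 0, 0, 0, 0, -0.52, 0]])

```text
time_s: 9.5
tool_pos: [0.4877, 0.0856, 0.1326]
tool_rot: [180.0, -0.0, -125.6]
force: [0.2, 0.6, 0.5]
grip_width: 0.0004
grasp_force: 0.0
```

```bash
cat > r.py <<'E'
from dial import *
o=env.get_obs();print(o["time_s"],o["tool_pos"],o["tool_rot"],o["force"],o["qpos"])
C=np.array([.4885,.0855,.04])+R.from_euler('z',10.4,degrees=True).apply([-.01,-.065,0])
c=viewer.get_calibration("wrist");im=snap("wrist","w9");s=project("wrist",C,c);print(s)
try: print(read(im,s,"b"))
except Exception as e: print(e)
h=cv2.cvtColor(im,cv2.COLOR_RGB2HSV)
m=((h[...,0]>10)&(h[...,0]<30)&(h[...,1]>110)&(h[...,2]>110)).astype(np.uint8)
n,_,st,ce=cv2.connectedComponentsWithStats(m)
for i in range(1,n):
    b=st[i,:2]+st[i,2:4]/2-.5
    if st[i,4]>60 and 150<st[i,1]<300: print(st[i],b,at_z("wrist",b,.067,c))
E
python3 r.py
```

```text
9.5 [0.48767923 0.08557389 0.1326191 ] [ 1.79985238e+02 -2.30280993e-02 -1.25577048e+02] [0.1612921  0.63843783 0.5259608 ] [-36.97276821   3.07599974  24.79700994 112.05515072  -1.41577587
  65.18563195 132.81063133]
[233.21358786 146.94606515]
{'hub': (np.float64(152.4), np.float64(145.4)), 'c': (228.2, 156.6), 'ax': (81.7, 87.5), 'red': np.float64(2.418), 'ptr': np.float64(1.449), 'to_go': np.float64(0.969), 'rr': np.float64(0.82), 'nr': 261}
[267 209  30  30 711] [281.5 223.5] [0.49086866 0.08600469 0.067     ]
[301 253   5  53 192] [303. 279.] [0.5037808  0.13265389 0.067     ]
[265 254   5  52 181] [267.  279.5] [0.52688881 0.11671329 0.067     ]
```

apply_moves(moves=[[-0.005, -0.007, 0.12, 0, 0, 0, 0], [-0.005, -0.007, 0.24, 0, 0, 0, 0], [-0.005, -0.007, 0.28, 0, 0, 0, 0], [-0.005, -0.007, 0.3, 0, 0, 0, 0], [-0.005, -0.007, 0.31, 0, 0, 0, 0], [-0.005, -0.007, 0.32, 0, 0, 0, 0], [-0.005, -0.007, 0.33, 0, 0, 0, 0], [-0.005, -0.007, 0.33, 0, 0, 0, 0], [-0.005, -0.007, 0.33, 0, 0, 0, 0]])

```text
time_s: 10.45
tool_pos: [0.4899, 0.0853, 0.0675]
tool_rot: [-180.0, 0.0, -125.4]
force: [-2.0, -2.9, 5.3]
grip_width: 0.0004
grasp_force: 2.4
```

```bash
python3 r.py
```

```text
10.45 [0.48994866 0.08533852 0.06745164] [-1.79966142e+02  2.70103060e-02 -1.25376976e+02] [-2.02204268 -2.92978472  5.26659026] [-36.2129332    7.96764404  24.89928952 115.53625153  -3.97158101
  57.24824259 135.24634588]
[219.50508477 152.4837768 ]
{'hub': (np.float64(156.4), np.float64(148.8)), 'c': (211.5, 163.4), 'ax': (106.9, 112.0), 'red': np.float64(2.404), 'ptr': np.float64(1.968), 'to_go': np.float64(0.436), 'rr': np.float64(0.83), 'nr': 305}
[275 234  20   6 105] [284.5 236.5] [0.48356905 0.07632099 0.067     ]
[265 253   5  54 192] [267.  279.5] [0.50629356 0.09153767 0.067     ]
[301 253   5  54 203] [303.  279.5] [0.48995001 0.1030996  0.067     ]
```

apply_moves(moves=[[0, 0, 0.005, 0, 0, 0, 0], [0, 0, 0.01, 0, 0, 0, 0], [0, 0, 0.014, 0, 0, 0, 0], [0, 0, 0.014, 0, 0, 0, 0], [0, 0, 0.014, 0, 0, 0, 0]])

```text
time_s: 11.0
tool_pos: [0.4897, 0.085, 0.0645]
tool_rot: [-180.0, -0.0, -125.4]
force: [-2.7, -2.3, 5.7]
grip_width: 0.0004
grasp_force: 3.1
```

```bash
python3 r.py|head -5
```

```text
11.0 [0.48971537 0.08499603 0.06445991] [-1.79979069e+02 -1.97076668e-02 -1.25384891e+02] [-2.6934199  -2.33453815  5.73093022] [-36.16566818   8.20979394  24.89871962 115.683948    -4.07986664
  56.92690588 135.35259207]
[218.51280103 153.55774822]
{'hub': (np.float64(157.0), np.float64(148.7)), 'c': (210.1, 164.6), 'ax': (108.7, 112.8), 'red': np.float64(2.406), 'ptr': np.float64(2.342), 'to_go': np.float64(0.064), 'rr': np.float64(0.83), 'nr': 300}
[275 234  20   6 102] [284.5 236.5] [0.48274946 0.07517782 0.067     ]
```

apply_moves(moves=[[0, 0, 0.002, 0, 0, 0, 0], [0, 0, 0.002, 0, 0, 0, 0], [0, 0, 0.002, 0, 0, 0, 0]])

```text
time_s: 11.35
tool_pos: [0.4897, 0.085, 0.0641]
tool_rot: [-180.0, -0.0, -125.4]
force: [-2.9, -3.1, 6.7]
grip_width: 0.0002
grasp_force: 3.2
```

```bash
python3 r.py|head -5
```

```text
11.35 [0.48969351 0.08500227 0.06409214] [-1.79980482e+02 -2.21934248e-02 -1.25379303e+02] [-2.92130032 -3.07833975  6.68746598] [-36.16305275   8.23963395  24.89800865 115.70202298  -4.09579114
  56.88496968 135.36985352]
[218.39709149 153.69487457]
{'hub': (np.float64(156.9), np.float64(148.6)), 'c': (210.0, 164.8), 'ax': (109.1, 112.9), 'red': np.float64(2.407), 'ptr': np.float64(2.392), 'to_go': np.float64(0.015), 'rr': np.float64(0.83), 'nr': 307}
[275 234  20   6 101] [284.5 236.5] [0.48265213 0.07502906 0.067     ]
```

View pics/b.png

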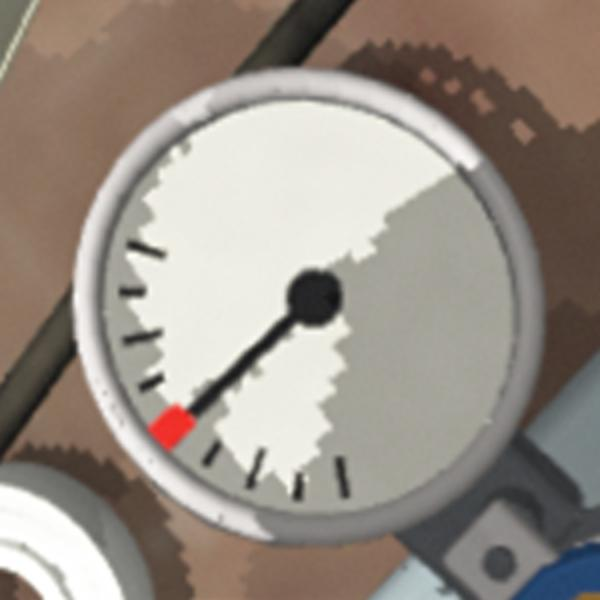

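The pointer tip at (195,412) is about to enter the red tab at (171,428), so I'll nudge it and hold.

apply_moves(moves=[[0, 0, 0.0007, 0, 0, 0, 0], [0, 0, 0.0007, 0, 0, 0, 0], [0, 0, 0.0007, 0, 0, 0, 0], [0, 0, 0.0007, 0, 0, 0, 0], [0, 0, 0.0007, 0, 0, 0, 0], [0, 0, 0.0007, 0, 0, 0, 0], [0, 0, 0.0007, 0, 0, 0, 0], [0, 0, 0.0007, 0, 0, 0, 0], [0, 0, 0.0007, 0, 0, 0, 0], [0, 0, 0.0007, 0, 0, 0, 0], [0, 0, 0.0007, 0, 0, 0, 0]])

```text
time_s: 12.5
tool_pos: [0.4897, 0.085, 0.0639]
tool_rot: [-180.0, -0.0, -125.4]
force: [-2.7, -4.2, 6.6]
grip_width: 0.0003
grasp_force: 3.3
```

```bash
python3 r.py|sed -n 4p\;3p
```

```text
[218.35631494 153.74127872]
{'hub': (np.float64(156.9), np.float64(147.9)), 'c': (210.0, 165.2), 'ax': (109.9, 112.8), 'red': np.float64(2.412), 'ptr': np.float64(2.412), 'to_go': np.float64(-0.001), 'rr': np.float64(0.83), 'nr': 301}
```

apply_moves(moves=[[0, 0, -0.02, 0, 0, 0, 0], [0, 0, -0.05, 0, 0, 0, 0], [0, 0, -0.09, 0, 0, 0, 0], [0, 0, -0.2, 0, 0, 0, 0], [0, 0, -0.35, 0, 0, 0, 0], [0, 0, -0.35, 0, 0, 0, 0], [0, 0, -0.35, 0, 0, 0, 0], [0, 0, -0.35, 0, 0, 0, 0]])

```text
time_s: 13.35
tool_pos: [0.4889, 0.0858, 0.1328]
tool_rot: [179.9, -0.0, -125.3]
force: [0.1, -0.1, -0.4]
grip_width: 0.0002
grasp_force: 0.0
```

```bash
python3 r.py; python3 - <<'E'
from h import *
im=snap("scene","s1")
s=cv2.imread("pics/s0.png")
d=cv2.absdiff(s,im[:,:,::-1].copy()).max(2)
print("left dial diff",d[205:250,232:268].mean(), "wrench",d[185:235,215:275].mean(),"mirror",d[222:245,295:325].mean(),"right dial",d[270:312,335:378].mean(),"bearing",d[258:282,370:398].mean())
E
```

```text
13.35 [0.48894317 0.08576385 0.13280643] [ 1.79949898e+02 -4.08415405e-02 -1.25338098e+02] [ 0.06704883 -0.10258082 -0.44432055] [-37.03139215   3.26701424  24.92565666 111.85397862  -1.52569038
  65.25444766 133.16085455]
[234.54867496 145.62476046]
{'hub': (np.float64(153.1), np.float64(145.1)), 'c': (229.4, 155.1), 'ax': (81.8, 87.5), 'red': np.float64(2.419), 'ptr': np.float64(1.456), 'to_go': np.float64(0.963), 'rr': np.float64(0.82), 'nr': 267}
[269 207  29  30 709] [283.  221.5] [0.49031206 0.08565059 0.067     ]
[301 253   5  53 191] [303. 279.] [0.50482084 0.1330026  0.067     ]
[265 254   5  52 180] [267.  279.5] [0.52800674 0.11713933 0.067     ]
left dial diff 12.86604938271605 wrench 11.666666666666666 mirror 7.871014492753623 right dial 14.433554817275747 bearing 2.306547619047619
```

Both corners read correctly and sprang back fully, and the gripper is clear of the mount. I'm handing the job in.

```bash
python3 -c "
from cell import env
print(env.sign_off())"
```

```text
the job is handed in; nothing more can be done
None
```

I pressed the left corner, then the right, to its dial's red mark (both within about 0.01 rad by camera), held each for about a second and let it spring fully back; the job is handed in at about 13.5 s, with no verdict returned.

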